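# Add a border trim to the packing jig and clamp the row

## Robot

A 6-joint arm with a two-finger parallel gripper is mounted at the origin on the work surface. World frame = base frame: x ahead of the robot, y to its left, z up, the work surface at z = 0. Lengths are in m, angles in rad, forces in N, time in s.
With the tool pointing down it reaches from about 0.375 to 0.925 m from the base axis. Payload 5.7 kg.
Tool frame: the origin (TCP) lies between the finger pads; the fingertips stand 19 mm ahead of it and the grasp point (between the pads) is the TCP; x points along the fingers, y is the direction in which the jaws open and shut, and the axes are right-handed (so a half turn about x gives the same grasp; the last joint's range is limited). The gripper opens to 88 mm and grips with 3 to 60 N. Pads are 20 mm wide; open, the fingers measure 115 mm over their backs; the gripper's body (75 mm by 178 mm) begins 61 mm behind the grasp point.
Start: joints at [-1.343, 0.359, 1.51, -0, 1.272, -0.115], TCP at [0.202, -0.565, 0.242] pointing down, gripper open.
Joint ranges: [-2.97, 2.97], [-1.01, 2.36], [0.21, 2.38], [-0.96, 4.11], [0.2, 2.71], [-2.98, 2.98]. Speed limits (rad/s): [2.39, 2.39, 3.14, 3.14, 3.14, 3.14].

## Interface

Orientations are given as a rotation vector (axis times angle).
In Python, from bench import env gives the robot as it stands.
- The arm moves only by the shell command python3 -m inch 'ROWS' [OPENING] [FORCE]. ROWS is text: rows parted by semicolons, each of 4 numbers parted by spaces: the shift along the tool's x, y, z in cm, then the turn about the tool's x in rad. A call has 1 to 20 rows; each row is the pose to reach, as a shift and turn from the pose commanded when the call began, along the tool's axes at that moment; what a row does not reach only later rows make up. A row lasts 1/10 s, in which the tool goes at most 50 mm and 8.59 degrees, less where a joint would pass 70% of its speed; a pose out of reach is approached as far as the arm can. A call with a gripper value outside its range is refused whole. OPENING is the finger opening in cm, from 0 to 8.78, set as the call begins (- or left out, the last holds). The fingers move at their own pace and stop on an object; FORCE is the grip in N (left out, the last holds). Time passes only in rows, so rows that repeat a pose let the fingers close. It gives the time, the measured TCP pose, the force and the opening at its end, in the units of the state.
- env.observe(): the state, without advancing time (a new reading comes with each control period).
- env.camera(name): name is "scene" or "top"; returns the picture (400x640x3 uint8, blue, green, red); there is no depth.
- env.camera_info(name): a dict with "fx", "fy", "cx", "cy" (pixels), "rvec" (rotation vector, rad) and "tvec" (3), from world to camera coordinates, as OpenCV has them. Camera axes: x right, y down, z forward; pixel columns grow to the right and rows downward; lengths in m; the calibration is good to about 2 mm. A picture is of the moment at which its call begins. camera_info takes no time and is no camera call.
- env.finish_job(): hands the job in, once; it reports no verdict.
Trained networks look in the newest picture that a camera, given by its name, has taken for a name from the list of things; names that differ only in an ending like _2 or _b are one class to them, and where a whole thing is asked for, a point or a joint stands for the part that bears it (a point fixed in the world has none). Each returns a list of dicts, best first, with "score" (0 to 1); they miss things now and then, are a little off and sometimes report something else, mostly with a low value. They report only what shows in the picture. A call takes as long as a camera call. They do not tell look-alikes from the thing itself.
- env.outline_of(camera, target): "pixels" (400x640 bool, what is visible of it) and "at" ([column, row] in pixels, amid what is visible of it).
The state is a dict: "time_s": time; "qpos": joint angles; "dq": joint speeds; "tau": joint torques, N m; "position": TCP position; "tcp_rot": TCP orientation; "contact_force": force on the tool from outside, world axes, zero at the start; "moment": the same for the moment, N m; "finger_gap": opening from 0.0 (shut) to 1.0 (fully open).
Only numpy, scipy, OpenCV 4.12 (cv2) and the standard library are available. Lean on these libraries where they do the work, as an engineer would, in place of code of your own. Each camera call takes 0.05 s, during which the arm holds its last target. There are 200 camera calls.

## Task

Three ceramic border trims stand in the white-walled packing jig behind a sliding metal fence that is locked by a cam lever. Flip the lever right over to free the fence, slide the fence well back, stand the loose trim of the same size as the packed ones (not the taller, not the longer one) upright in line in front of the row so that it rests on the jig's floor and nothing sticks up above the rim, slide the fence up until the whole row is snug, and flip the lever fully back to lock it. The trims are ceramic: do not drop or ram them, and leave the taller and the longer trim where they are.

Things in the scene. Friction and masses are not known exactly. Their poses are not given: they have to be found in the camera images.
- jig: Fixed packing jig: grey base 300 x 255 x 16 mm; white walls left, right (10 mm) and far end (12 mm). Origin: on the table, midway between the side walls; x along the row to the far wall (roughly away from the robot), y left, z up. Floor z = 16 mm, rim z = 78 mm. Inside faces: y = -82 and +82 mm, far wall x = +125 mm. Robot's end open: the fence closes it. Notched rail outside the left wall.
- fence (a joint): Sliding fence, m. Its face towards the row is at jig x = 59 mm - value: grows as it slides back towards the robot (jig -x), range 0 to 0.11. Starts locked at 0.0015 to 0.003. Four trims are snug at 0.022. Freed, it slides against about 1.5 N and stays where left. The rail's notches, one per trim, lie at 0.0015, 0.0235, 0.0455 ... (2 mm play): it locks only there.
- fence_grip (a point): Middle of the fence's upright aluminium grip tab, to be pinched from above: 18 mm thick along jig x, 60 mm long along jig y, top 13 mm above this point (101 mm above the table). Below it the fence plate, 18 x 156 mm, to 78 mm above the table. A steel bracket (top 90 mm) runs over the left wall to the cam lever. Axes as the jig's.
- cam (a joint): Cam lever, rad: 0 = locked (leans 0.7 rad outwards from upright, to jig +y), 1.15 = free (leans 0.45 rad inwards, to jig -y); stops at both ends. Swings in the jig's y-z plane about an axis along jig x; moving the knob takes 1 to 5 N and it stays where left. Below about 0.6 its dog sits in a rail notch and holds the fence; it cannot close while the dog stands on a tooth.
- cam_knob (a point): Centre of the black ball, 26 mm across, at the end of the steel cam lever (13 mm bar). It is 85 mm from the pivot and 118 mm above the table when locked, 138 mm upright, 130 mm when free. It can be pushed sideways from either side with closed fingers pointing down.
- cam_pivot (a point): Pivot of the cam lever, carried by the fence: jig y = 130 mm, z = 53.5 mm, same jig x as fence_grip. The steel cheeks and bracket beside it reach 90 mm above the table.
- trim: The loose trim to be packed: glazed brown ceramic border trim 22 mm thick (its x), 150 mm long (its y), 55 mm tall (z), about 0.34 kg, standing on its long edge on the table. Origin: centre of its underside. Pick it across its thickness. Either way round is fine.
- row_1: Packed trim, same size as the loose one, nearest the far wall. Origin: centre of its underside; axes as the jig's, long along y.
- row_2: Packed trim, same size, the middle one of the row. Origin: centre of its underside.
- row_3: Packed trim, same size, nearest the fence; its near face is at about jig x = 58 mm. Origin: centre of its underside.
- tall_trim: Like the loose trim but 80 mm tall (22 x 150 x 80 mm): would stick out of the jig. Not to be used. Origin: centre of its underside.
- long_trim: Like the loose trim but 200 mm long (22 x 200 x 55 mm): would not go between the walls. Not to be used. Origin: centre of its underside.
Not all that is in view belongs to the job. Leave any yellow look-alike of the trim alone.

How it is judged:
On the way, in this order (a step that is already met when the one before it is completed fails the run):
1. the cam lever is flipped free (value of joint cam above 0.8 rad), for 0.1 s.
2. the fence is slid back by at least 40 mm from its foremost place (value of joint fence above 0.04 m), for 0.1 s.
3. the right trim stands on the jig's floor between row and fence (z of trim in the frame of jig between 0.013 and 0.02 m and x of trim in the frame of jig between -0.045 and 0.056 m and y of trim in the frame of jig between -0.012 and 0.012 m and angle between trim's own z axis and vertical below 0.1 rad and contact force between the fingers and trim below 0.05 N), for 0.2 s.
4. with the lever still free, the fence is slid up until the row is snug (value of joint fence below 0.027 m and value of joint cam above 0.7 rad), for 0.1 s.
At the end, for the whole second after the job is handed in: Right trim upright on the jig's floor (4 mm), in line with the row (12 mm, 0.08 rad), at jig x 42 to 54 mm; packed trims upright on the floor; fence joint below 0.027; cam below 0.2 rad; tall and long trims within 30 mm of their starts; all at rest (value of joint cam below 0.2 rad and value of joint fence below 0.027 m and z of trim in the frame of jig between 0.013 and 0.02 m and x of trim in the frame of jig between 0.042 and 0.054 m and y of trim in the frame of jig between -0.012 and 0.012 m and angle between each of trim, row_1, row_2, row_3's own z axis and vertical below 0.08 rad and angle between the y axis of trim and the y axis of jig, either way round below 0.08 rad and z of each of row_1, row_2, row_3 in the frame of jig below 0.02 m and distance of each of tall_trim, long_trim from where it was at the start of the episode below 0.03 m and linear speed of trim below 0.02 m/s); the robot touches nothing.
It fails at once if the taller or the longer trim is shifted by more than 30 mm (distance of any of tall_trim, long_trim from where it was at the start of the episode above 0.03 m).
It fails at once if the trim is rammed against the jig, the fence or its neighbour (contact force between trim and jig above 70 N or contact force between trim and row_3 above 70 N).
It fails at once if the trim is dropped from more than about 10 mm (linear speed of trim above 0.45 m/s and contact force between the fingers and trim below 0.05 N).
It also fails if it takes over 72 s, if anything falls off the work surface, if the arm or the gripper's body presses on something with over 40 N, if the wrist force passes 120 N, or if a joint passes its speed limit or range.

## Working session

There is one attempt and no reset: what is moved stays moved. The work goes in short steps, Python scripts to look and compute and a shell command to move; the robot and the scene stay as the last step left them, time stands still between calls to the robot, and variables do not carry over. Pictures are saved under pics/ and viewed, about 8 in all and at most 12, crops included, and the job is handed in when it is done.

```bash
mkdir -p pics; ls
python3 - <<'E'
from bench import env
import cv2,numpy as np
for c in("scene","top"):
    cv2.imwrite(f"pics/{c}0.png",env.camera(c)); i=env.camera_info(c)
    R=cv2.Rodrigues(np.array(i["rvec"]))[0]; print(c,i["fx"],i["cx"],i["cy"],(-R.T@np.array(i["tvec"])).round(3),R.round(2).tolist())
    for t in("jig","fence_grip","cam_knob","trim","tall_trim","long_trim","row_1"):
        print(t,[(round(d["score"],2),np.round(d["at"]).tolist(),int(d["pixels"].sum())) for d in env.outline_of(c,t)])
s=env.observe();print({k:np.round(v,3) for k,v in s.items()})
E
```

```text
pics
scene 442.3690630330841 318.99214444367556 197.45571578063226 [1.216 0.359 0.902] [[-0.4, 0.92, 0.01], [0.66, 0.3, -0.69], [-0.64, -0.27, -0.72]]
jig [(0.78, [342.0, 254.0], 9859)]
fence_grip [(0.83, [356.0, 256.0], 1608)]
cam_knob [(0.71, [396.0, 267.0], 213)]
trim [(0.96, [399.0, 181.0], 760), (0.9, [230.0, 164.0], 848), (0.38, [352.0, 258.0], 1628)]
tall_trim [(0.93, [219.0, 186.0], 1158)]
long_trim [(0.8, [211.0, 212.0], 1250), (0.7, [311.0, 269.0], 423)]
row_1 [(0.83, [320.0, 254.0], 561), (0.79, [311.0, 270.0], 414), (0.65, [314.0, 264.0], 464)]
top 492.10302329181894 329.1539737402332 197.64611295119124 [0.361 0.045 1.054] [[-0.01, -1.0, -0.01], [-0.99, 0.01, -0.14], [0.14, 0.01, -0.99]]
jig [(0.79, [274.0, 176.0], 14569)]
fence_grip [(0.72, [264.0, 138.0], 2191)]
cam_knob [(0.57, [214.0, 129.0], 422)]
trim [(0.69, [250.0, 306.0], 953), (0.56, [482.0, 232.0], 959)]
tall_trim [(0.63, [303.0, 115.0], 809), (0.59, [466.0, 186.0], 1245)]
long_trim [(0.38, [216.0, 133.0], 406), (0.38, [268.0, 134.0], 2044)]
row_1 [(0.75, [295.0, 112.0], 675), (0.66, [288.0, 127.0], 476), (0.59, [298.0, 115.0], 762)]
{'time_s': np.float64(0.8), 'qpos': array([-1.343,  0.359,  1.51 ,  0.   ,  1.272, -0.115]), 'dq': array([ 0.001, -0.001, -0.001, -0.   , -0.   ,  0.   ]), 'tau': array([ 0.0000e+00, -5.1526e+01, -2.7112e+01,  6.8000e-02,  2.4000e-02,
       -0.0000e+00]), 'position': array([ 0.202, -0.565,  0.242]), 'tcp_rot': array([ 2.035,  0.352, -2.035]), 'contact_force': array([-0.793, -0.292, -0.821]), 'moment': array([-0.022,  0.027, -0.009]), 'finger_gap': np.float64(0.999)}
```

View pics/top0.png

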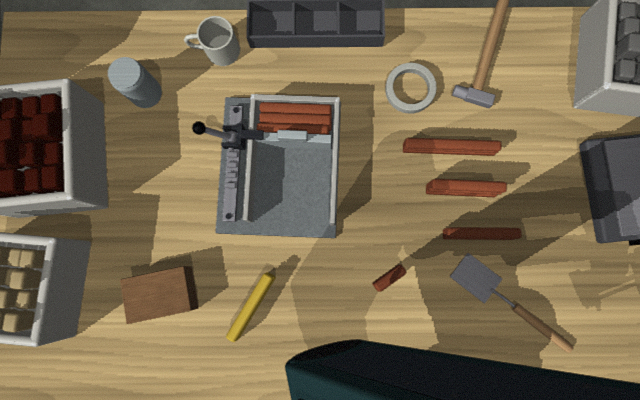

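View pics/scene0.png

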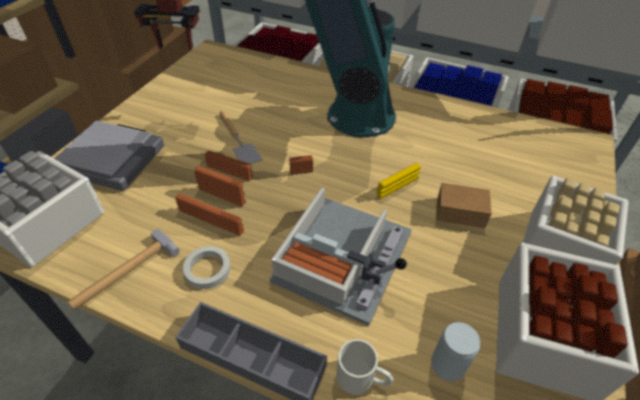

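Top view: the jig is around (280,165) with its lever knob locked out to the left at (199,128). The loose trims are long (452,146), tall (466,187) and correct-size (482,232). The yellow look-alike at (250,306) and a short stub at (389,277) are distractors. I'll zoom in on the jig to pick out its corners.

```bash
python3 - <<'E'
import cv2,numpy as np
a=cv2.imread("pics/top0.png")
c=cv2.resize(a[85:245,185:355],None,fx=3.5,fy=3.5,interpolation=cv2.INTER_CUBIC)
cv2.imwrite("pics/crop1.png",c)
E
cat > h.py <<'E'
from bench import env
import cv2,numpy as np
from scipy.optimize import minimize
from scipy.spatial.transform import Rotation as Ro
I={c:env.camera_info(c) for c in("scene","top")}
def proj(c,P):
    i=I[c];K=np.array([[i["fx"],0,i["cx"]],[0,i["fy"],i["cy"]],[0,0,1.]])
    return cv2.projectPoints(np.float64(P).reshape(-1,3),np.float64(i["rvec"]),np.float64(i["tvec"]),K,None)[0][:,0]
def ray(c,uv,z):
    i=I[c];R=cv2.Rodrigues(np.float64(i["rvec"]))[0];o=-R.T@np.float64(i["tvec"])
    d=R.T@np.array([(uv[0]-i["cx"])/i["fx"],(uv[1]-i["cy"])/i["fy"],1]);return o+d*(z-o[2])/d[2]
def box(x,y,a,s,z0=0):
    p=np.array([[i*s[0]/2,j*s[1]/2] for i in(-1,1) for j in(-1,1)])@np.array([[np.cos(a),np.sin(a)],[-np.sin(a),np.cos(a)]])+[x,y]
    return np.vstack([np.c_[p,np.full(4,z0)],np.c_[p,np.full(4,z0+s[2])]])
def iou(c,m,P):
    h=cv2.convexHull(np.float32(proj(c,P)));k=8
    im=np.zeros((400*2,640*2),np.uint8);cv2.fillConvexPoly(im,np.int32(np.round((h+.5)*2*16)),1,shift=4)
    M=cv2.resize(m.astype(np.uint8),None,fx=2,fy=2,interpolation=0)
    return (im&M).sum()/max(1,(im|M).sum())
def fit(masks,s,x0,z0=0):
    f=lambda p:-sum(iou(c,m,box(*p,s,z0)) for c,m in masks)
    best=min((minimize(f,x0,method="Nelder-Mead",options=dict(initial_simplex=np.array(x0)+np.array([[0,0,0],[k,0,0],[0,k,0],[0,0,.15]]))) for k in(.012,-.012)),key=lambda r:r.fun)
    return best.x,best.fun/len(masks)
def near(c,t,uv):
    L=env.outline_of(c,t);return min(L,key=lambda d:np.hypot(*(np.array(d["at"])-uv)))["pixels"]
E
python3 - <<'E'
from h import *
env.camera("top");env.camera("scene")
for t,uv,sv,s in(("trim",(482,232),(230,164),(.022,.15,.055)),("tall_trim",(466,187),(219,186),(.022,.15,.08)),("long_trim",(452,146),(211,212),(.022,.2,.055))):
    x=ray("top",uv,.05)
    for ms in ([("top",near("top",t,uv))],[("scene",near("scene",t,sv))]):
        p,v=fit(ms,s,[x[0],x[1],0.]);print(t,ms[0][0],ms[0][1].sum(),p.round(4),round(v,3))
    p,v=fit([("top",near("top",t,uv)),("scene",near("scene",t,sv))],s,[x[0],x[1],0.]);print(t,p.round(4),v)
E
```

```text
trim top 926 [ 0.4303 -0.2602 -0.0067] -0.914
trim scene 750 [ 0.4291 -0.2654 -0.0741] -0.835
trim [ 0.4302 -0.2613 -0.0102] -0.8554962996997095
tall_trim top 1275 [ 0.5231 -0.2298 -0.0471] -0.923
tall_trim scene 1254 [ 0.5226 -0.2336 -0.0752] -0.95
tall_trim [ 0.5232 -0.2309 -0.0563] -0.9281377852454425
long_trim top 1474 [ 0.6151 -0.2059 -0.0227] -0.887
long_trim scene 1254 [ 0.6144 -0.21   -0.0612] -0.916
long_trim [ 0.6154 -0.2079 -0.0409] -0.8938801702134119
```

View pics/crop1.png

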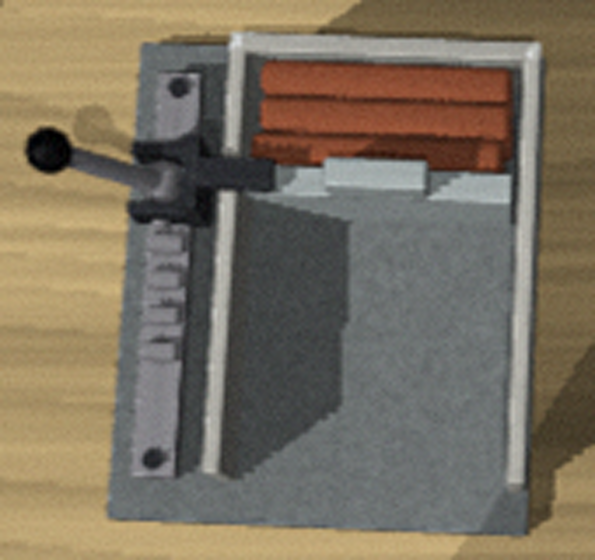

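Crop: left wall's rim runs (237,42)→(213,472), right wall (534,50)→(515,487), knob ball at (48,150), grip tab top from (325,160) to (427,190).

```bash
cat >> h.py <<'E'
def cr(u,v): return ((u+.5)/3.5+185-.5,(v+.5)/3.5+85-.5)
E
python3 - <<'E'
from h import *
p={k:ray("top",cr(*v),.078)[:2] for k,v in dict(FL=(237,43),FR=(534,52),NL=(213,472),NR=(515,487)).items()}
for k,v in p.items():print(k,v.round(4))
print("width",np.linalg.norm(p["FL"]-p["FR"]),np.linalg.norm(p["NL"]-p["NR"]))
d1=p["FL"]-p["NL"];d2=p["FR"]-p["NR"];d3=p["FL"]-p["FR"];d4=p["NL"]-p["NR"]
print("yaw",[np.arctan2(d[1],d[0]) for d in(d1,d2)],[np.arctan2(d[1],d[0])-np.pi/2 for d in(d3,d4)])
a=np.mean([np.arctan2(d[1],d[0]) for d in(d1,d2)]+[np.arctan2(d[1],d[0])-np.pi/2 for d in(d3,d4)])
X=np.array([np.cos(a),np.sin(a)]);Y=np.array([-X[1],X[0]])
O=(p["FL"]+p["FR"])/2-X*.131
print("yaw",a,"origin",O)
k=ray("top",cr(48,150),.118)[:2]; print("knob",k,"in jig",(k-O)@X,(k-O)@Y)
s=env.outline_of("scene","cam_knob")[0]["at"]
g=ray("top",cr(376,174),.101)[:2]; print("grip",g,(g-O)@X,(g-O)@Y)
# expected: grip x = .059-.002-.009.. ; knob y=.130+.085*sin(.7)=.185
def W(x,y,z): return np.array([*(O+X*x+Y*y),z])
im=cv2.imread("pics/scene0.png")
pts=[W(x,y,.078) for x,y in((.137,.092),(.137,-.092),(.125,.082),(.125,-.082),(-.13,.082),(-.13,-.082))]+[W(.05,.185,.118)]+[W(.047,y,.101) for y in(.03,-.03)]
for q in proj("scene",pts): cv2.circle(im,tuple(np.int32(np.round(q*8))),8,(0,255,0),-1,shift=3)
cv2.imwrite("pics/ov.png",cv2.resize(im[175:335,250:430],None,fx=4,fy=3.7,interpolation=cv2.INTER_CUBIC))
for t,pp,sz in(("top",(.4302,-.2613,-.0102),(.022,.15,.055)),):print(proj("top",box(*pp,sz)).round(1).tolist())
E
```

```text
FL [0.7102 0.2092]
FR [0.7032 0.034 ]
NL [0.4561 0.2188]
NR [0.4465 0.0468]
width 0.1753878173017599 0.1722659773186889
yaw [np.float64(-0.03766269656861829), np.float64(-0.049916855068306135)] [np.float64(-0.0396640622144111), np.float64(-0.05600863516965582)]
yaw -0.04581306225524784 origin [0.57585145 0.12759005]
knob [0.63428334 0.30774299] in jig 0.05012010431632437 0.18263992509640073
grip [0.62369434 0.12481268] 0.04791988764388979 -0.0005833853782797402
[[511.5, 239.0], [441.0, 238.7], [511.0, 228.6], [440.8, 228.4], [521.3, 237.4], [447.0, 237.1], [520.7, 226.6], [446.6, 226.3]]
```

View pics/ov.png

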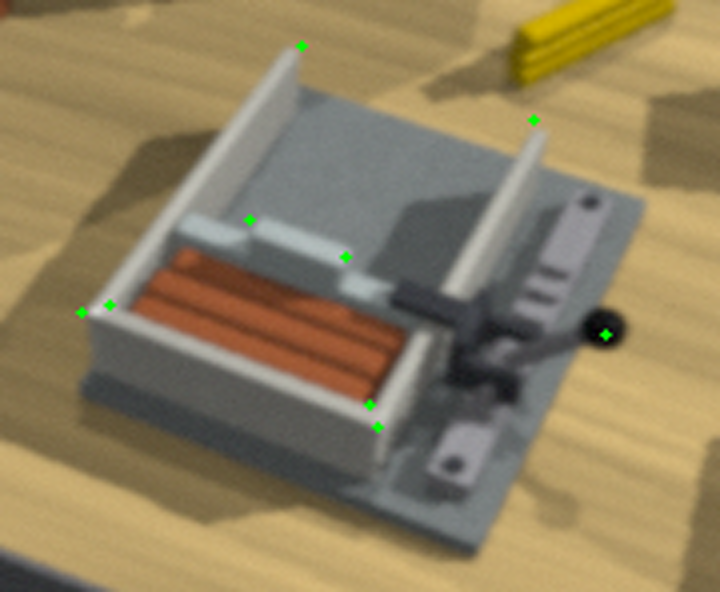

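```bash
cat >> h.py <<'E'
A=-.0458;JX=np.array([np.cos(A),np.sin(A)]);JY=np.array([-JX[1],JX[0]]);O=np.array([.5759,.1276])
def W(x,y,z): return np.array([*(O+JX*x+JY*y),z])
def row(p,yaw,prev=None):
    """row from present pose to TCP p, jaw axis (tool y) along yaw (mod pi)"""
    s=env.observe();R=Ro.from_rotvec(s["tcp_rot"]).as_matrix();d=R.T@(np.array(p)-s["position"])*100
    t=np.array([np.cos(yaw),np.sin(yaw),0]);a=np.arctan2(R[:,2]@t,R[:,1]@t);a=(a+np.pi/2)%np.pi-np.pi/2
    return d.round(2).tolist(),round(float(a),3),float(np.linalg.norm(d).round(1))
def st():
    s=env.observe();q=s["position"][:2]-O;R=Ro.from_rotvec(s["tcp_rot"]).as_matrix()
    print("t",s["time_s"],"jig",(q@JX).round(4),(q@JY).round(4),"z",s["position"][2].round(4),"F",np.round(s["contact_force"],1),"gap",round(s["finger_gap"],3),"tooly",R[:,1].round(3),"q6",s["qpos"][5].round(2))
E
python3 - <<'E'
from h import *
st();R=Ro.from_rotvec(env.observe()["tcp_rot"]).as_matrix();print(R.round(3))
print(row(W(.050,.235,.20),A))
E
```

```text
t 1.55 jig -0.3421 -0.7091 z 0.2416 F [0.4 1.1 0.3] gap 1.0 tooly [ 0.336 -0.942 -0.   ] q6 -0.12
[[-0.     0.336 -0.942]
 [ 0.    -0.942 -0.336]
 [-1.    -0.    -0.   ]]
([4.17, -72.51, -72.06], -1.182, 102.3)
```

```bash
python3 -m inch '0 -32 -48 -0.6;0 -32 -48 -0.6;0 -32 -48 -0.6;0 -32 -48 -0.6;0 -32 -48 -0.6;0 -32 -48 -0.6;0 -32 -48 -0.6;0 -32 -48 -0.6;0 -32 -48 -0.6;0 -32 -48 -0.6;0 -32 -48 -0.6;0 -32 -48 -0.6;0 -72.5 -72.1 -1.18;0 -72.5 -72.1 -1.18;0 -72.5 -72.1 -1.18;0 -72.5 -72.1 -1.18;0 -72.5 -72.1 -1.18;0 -72.5 -72.1 -1.18;0 -72.5 -72.1 -1.18;0 -72.5 -72.1 -1.18' 0 20
python3 - <<'E'
from h import *
st();print(row(W(.050,.235,.20),A),row(W(.050,.235,.13),A))
E
```

```text
time_s: 3.55
position: [0.6234, 0.2923, 0.2418]
tcp_rot: [1.244, 1.186, -1.244]
contact_force: [1.6, -0.6, 0.3]
finger_gap: 0.007
t 3.55 jig 0.0399 0.1667 z 0.2418 F [ 1.6 -0.6  0.3] gap 0.007 tooly [ 0.999 -0.048  0.   ] q6 0.39
([4.18, 1.0, -6.83], -0.002, 8.1) ([11.18, 1.0, -6.83], -0.002, 13.1)
```

```bash
python3 -m inch '0 1 -6.8 0;0 1 -6.8 0;0 1 -6.8 0;4 1 -6.8 0;8 1 -6.8 0;11.2 1 -6.8 0;11.2 1 -6.8 0;11.2 1 -6.8 0'
python3 - <<'E'
from h import *
st()
E
```

```text
time_s: 4.35
position: [0.6365, 0.3565, 0.13]
tcp_rot: [1.244, 1.186, -1.246]
contact_force: [0.9, -0.6, 0.8]
finger_gap: 0.004
t 4.35 jig 0.0501 0.2314 z 0.13 F [ 0.9 -0.6  0.8] gap 0.004 tooly [ 0.999 -0.049 -0.001] q6 0.46
```

```bash
python3 -m inch '0 0 2 0;0 0 3 0;0 0 4 0;0 0 5 0;0 0 6 0;0 0 7 0;0 0 8 0;0 0 9 0;0 0 9.8 0;0 0 10.4 0;0 0 11 0;0 0 11.3 0;0 0 11.3 0'
python3 - <<'E'
from h import *
st()
E
```

```text
time_s: 5.65
position: [0.631, 0.2446, 0.1296]
tcp_rot: [1.245, 1.186, -1.245]
contact_force: [-0.1, 0.2, 0.2]
finger_gap: 0.007
t 5.65 jig 0.0497 0.1194 z 0.1296 F [-0.1  0.2  0.2] gap 0.007 tooly [ 0.999 -0.048 -0.   ] q6 0.32
```

```bash
python3 -m inch '0 0 0.2 0;0 0 0.4 0;0 0 0.6 0;0 0 0.8 0;0 0 0.8 0'
python3 - <<'E'
from h import *
st()
cv2.imwrite("pics/scene2.png",cv2.resize(env.camera("scene")[175:335,250:430],None,fx=3.5,fy=3.5,interpolation=cv2.INTER_CUBIC))
print([(d["score"],d["at"]) for d in env.outline_of("scene","cam_knob")])
for l in(-.7,0,.2,.45):print(l,proj("scene",[W(.048,.130-.085*np.sin(l),.0535+.085*np.cos(l))]))
E
```

```text
time_s: 6.15
position: [0.6311, 0.2427, 0.1301]
tcp_rot: [1.253, 1.192, -1.239]
contact_force: [0.3, 20.2, -2.7]
finger_gap: 0.007
t 6.15 jig 0.0499 0.1176 z 0.1301 F [ 0.3 20.2 -2.7] gap 0.007 tooly [ 0.999 -0.048  0.001] q6 0.3
[(0.46, [374.7, 268.9])]
-0.7 [[401.43243344 264.55722846]]
0 [[378.58088943 249.72897382]]
0.2 [[371.19372281 247.39651212]]
0.45 [[362.3493463  245.99608785]]
```

View pics/scene2.png

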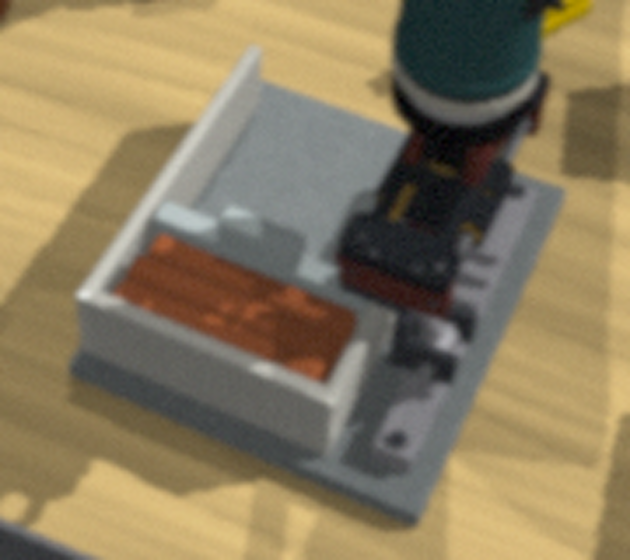

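The push ended against about 20 N at y = 0.118, where the free stop was predicted. The view shows the lever swung inwards under the gripper. Next I'll go to the fence tab.

```bash
python3 -m inch '0 0 -1.5 0;-3 0 -1.5 0;-6.5 0 -1.5 0;-6.5 0 2 0;-6.5 0 6 0;-6.5 0 11 0;-6.5 0 11.4 0;-6.5 0 11.4 0;-6.5 0 11.4 0' 4.5 25
python3 - <<'E'
from h import *
st();print(row(W(.048,0,.098),A))
env.camera("top");L=env.outline_of("top","cam_knob");print([(round(d["score"],2),d["at"]) for d in L])
for l in(0,.45):print(proj("top",[W(.048,.130-.085*np.sin(l),.0535+.085*np.cos(l))]))
E
```

```text
time_s: 7.15
position: [0.6253, 0.1235, 0.1947]
tcp_rot: [1.245, 1.186, -1.244]
contact_force: [-0.3, 0.1, -0.1]
finger_gap: 0.514
t 7.15 jig 0.0496 -0.0018 z 0.1947 F [-0.3  0.1 -0.1] gap 0.514 tooly [ 0.999 -0.048 -0.   ] q6 0.13
([9.67, -0.15, -0.18], -0.002, 9.7)
[(0.75, [236.7, 133.0])]
[[222.65317482 126.56291762]]
[[242.62795999 128.50085325]]
```

```bash
python3 -m inch '3 -0.1 -0.2 0;6 -0.1 -0.2 0;8.5 -0.1 -0.2 0;9.7 -0.1 -0.2 0;9.7 -0.1 -0.2 0' 4.5 25 && python3 -m inch '0 0 0 0;0 0 0 0;0 0 0 0;0 0 0 0;0 0 0 0' 0 25
python3 - <<'E'
from h import *
st()
E
```

```text
time_s: 7.75
position: [0.623, 0.1258, 0.0959]
tcp_rot: [1.242, 1.189, -1.246]
contact_force: [-0.8, 0.4, 0.5]
finger_gap: 0.514
time_s: 8.25
position: [0.6252, 0.125, 0.0988]
tcp_rot: [1.246, 1.185, -1.243]
contact_force: [-0.5, -0.3, 5.1]
finger_gap: 0.206
t 8.25 jig 0.0494 -0.0003 z 0.0988 F [-0.5 -0.3  5.1] gap 0.206 tooly [ 0.999 -0.048  0.002] q6 0.14
```

```bash
python3 -m inch '0 -0.5 0 0;0 -1.3 0 0;0 -2.3 0 0;0 -3.3 0 0;0 -4.3 0 0;0 -5.3 0 0;0 -6.3 0 0;0 -7.3 0 0;0 -8.2 0 0;0 -8.8 0 0;0 -9 0 0;0 -9 0 0'
python3 - <<'E'
from h import *
st()
E
```

```text
time_s: 9.45
position: [0.5345, 0.1292, 0.0988]
tcp_rot: [1.245, 1.185, -1.243]
contact_force: [-1.0, 0.5, 10.3]
finger_gap: 0.2
t 9.45 jig -0.0415 -0.0003 z 0.0988 F [-1.   0.5 10.3] gap 0.2 tooly [ 0.999 -0.048  0.002] q6 0.16
```

```bash
python3 -m inch '0 0 0 0;0 0 0 0;0 0 0 0;-5 0 0 0;-10 0 0 0;-12 0 0 0;-12 0 5 0;-12 0 5 0' 4.5
python3 - <<'E'
from h import *
st()
im=env.camera("top");cv2.imwrite("pics/top3.png",im)
m=near("top","trim",(482,232));ys,xs=np.nonzero(m);print(xs.min(),xs.max(),ys.min(),ys.max())
r=cv2.minAreaRect(np.c_[xs,ys].astype(np.float32));print(r)
hsv=cv2.cvtColor(im,cv2.COLOR_BGR2HSV)
print(row([.4302,-.2615,.2],-.035),row([.4302,-.2615,.044],-.035))
c1=cv2.resize(im[85:245,185:355],None,fx=3,fy=3,interpolation=cv2.INTER_CUBIC)
c2=cv2.resize(im[215:250,430:535],None,fx=5,fy=5,interpolation=cv2.INTER_CUBIC)
for pp in [(.4302,-.2613,-.035)]:
  q=proj("top",box(*pp,(.022,.15,.055)))[4:]
  for a in q: cv2.circle(c2,tuple(int(round(v)) for v in ((a+.5-[430,215])*5-.5)),2,(0,255,0),-1)
out=np.zeros((480+175,525,3),np.uint8);out[:480,:510]=c1;out[480:]=c2
cv2.imwrite("pics/c3.png",out[60:])
E
```

```text
time_s: 10.25
position: [0.5321, 0.0757, 0.2184]
tcp_rot: [1.245, 1.183, -1.246]
contact_force: [-0.3, 1.3, -1.0]
finger_gap: 0.514
t 10.25 jig -0.0414 -0.0539 z 0.2184 F [-0.3  1.3 -1. ] gap 0.514 tooly [ 0.999 -0.05   0.001] q6 0.07
443 521 227 239
((482.0, 233.0), (12.0, 78.0), 90.0)
([1.73, -8.41, 34.48], -0.015, 35.5) ([17.33, -8.4, 34.48], -0.015, 39.5)
```

View pics/c3.png

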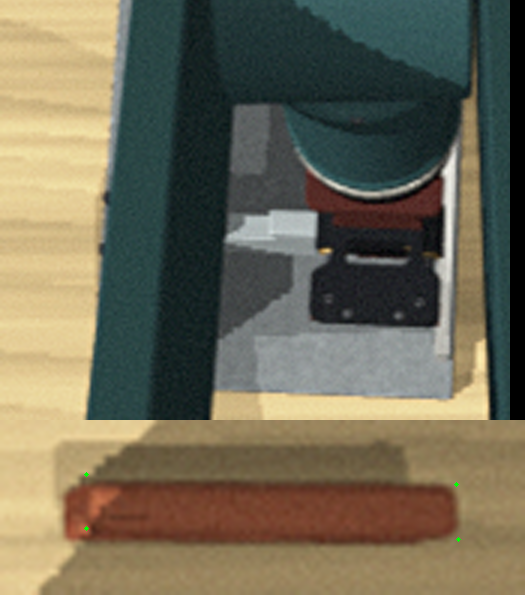

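The trim's top face spans about 447–521 px in the full image and lies nearly level (yaw ≈ −0.01), so it agrees with the top fit. I'll go and pick it up.

```bash
python3 -m inch '0 -8.4 34.4 -0.04;0 -8.4 34.4 -0.04;0 -8.4 34.4 -0.04;0 -8.4 34.4 -0.04;0 -8.4 34.4 -0.04;0 -8.4 34.4 -0.04;0 -8.4 34.4 -0.04;0 -8.4 34.4 -0.04;4 -8.4 34.4 -0.04;8 -8.4 34.4 -0.04;10 -8.4 34.4 -0.04;10 -8.4 34.4 -0.04;10 -8.4 34.4 -0.04;10 -8.4 34.4 -0.04'
python3 - <<'E'
from h import *
st();print(row([.4302,-.2608,.044],-.01))
E
```

```text
time_s: 11.75
position: [0.4328, -0.2603, 0.1187]
tcp_rot: [1.215, 1.204, -1.214]
contact_force: [-0.2, -0.8, 0.6]
finger_gap: 0.512
t 11.75 jig -0.1252 -0.394 z 0.1187 F [-0.2 -0.8  0.6] gap 0.512 tooly [ 1.    -0.007  0.002] q6 -0.67
([7.47, -0.27, 0.05], 0.003, 7.5)
```

```bash
python3 -m inch '3 -0.3 0 0;5.5 -0.3 0 0;7 -0.3 0 0;7.5 -0.3 0 0;7.5 -0.3 0 0;7.5 -0.3 0 0' && python3 -m inch '0 0 0 0;0 0 0 0;0 0 0 0;0 0 0 0;0 0 0 0;0 0 0 0' 0 30
python3 - <<'E'
from h import *
st()
E
```

```text
time_s: 12.35
position: [0.4296, -0.2608, 0.0438]
tcp_rot: [1.215, 1.203, -1.214]
contact_force: [-0.5, -0.1, -0.2]
finger_gap: 0.512
time_s: 12.95
position: [0.4292, -0.2606, 0.0432]
tcp_rot: [1.215, 1.204, -1.215]
contact_force: [0.7, 1.5, 6.4]
finger_gap: 0.248
t 12.95 jig -0.1287 -0.3945 z 0.0432 F [0.7 1.5 6.4] gap 0.248 tooly [ 1.    -0.008  0.001] q6 -0.68
```

```bash
python3 -m inch '-2 0 0 0;-5 0 0 0;-9 0 0 0;-13 0 0 0;-17 0 0 0;-17 0 0 0;-17 0 0 0'
python3 - <<'E'
from h import *
st();print(row(W(.0135,0,.21),A))
im=env.camera("scene")
for d in env.outline_of("scene","trim"):print(round(d["score"],2),d["at"],d["pixels"].sum())
p=env.observe()["position"]
m=near("scene","trim",proj("scene",[p])[0]);ys,xs=np.nonzero(m);print(xs.min(),xs.max(),ys.min(),ys.max())
print(proj("scene",box(p[0],p[1],-.01,(.022,.15,.055),p[2]-.044)).round(1).tolist())
for dy in(-.008,-.004,0,.004,.008):print(dy,[round(iou("scene",m,box(p[0],p[1]+dy,-.01,(.022,.15,.055),p[2]-zz)),3) for zz in(.040,.044,.048)])
E
```

```text
time_s: 13.65
position: [0.4284, -0.2601, 0.2126]
tcp_rot: [1.215, 1.205, -1.215]
contact_force: [-0.9, 0.5, -4.3]
finger_gap: 0.249
t 13.65 jig -0.1296 -0.3941 z 0.2126 F [-0.9  0.5 -4.3] gap 0.249 tooly [ 1.    -0.008  0.   ] q6 -0.68
([0.26, 15.79, -38.84], 0.038, 41.9)
0.97 [226.0, 121.2] 794
0.75 [399.3, 182.7] 699
194 246 108 133
[[201.4, 117.4], [248.4, 131.5], [196.8, 121.7], [244.2, 136.2], [197.8, 100.5], [246.3, 114.6], [193.0, 104.8], [241.9, 119.2]]
-0.008 [np.float64(0.658), np.float64(0.663), np.float64(0.627)]
-0.004 [np.float64(0.674), np.float64(0.67), np.float64(0.638)]
0 [np.float64(0.662), np.float64(0.661), np.float64(0.626)]
0.004 [np.float64(0.642), np.float64(0.641), np.float64(0.607)]
0.008 [np.float64(0.619), np.float64(0.62), np.float64(0.587)]
```

```bash
python3 -m inch '0 5 -4 0.01;0 9 -8 0.02;0 12.5 -12 0.03;0 14.5 -16 0.035;0 15.8 -19.5 0.038;0 15.8 -23 0.038;0 15.8 -27 0.038;0 15.8 -31 0.038;0 15.8 -35 0.038;0 15.8 -38 0.038;0 15.8 -38.8 0.038;0 15.8 -38.8 0.038;0 15.8 -38.8 0.038;0 15.8 -38.8 0.038'
python3 - <<'E'
from h import *
st();print(row(W(.0135,0,.06),A))
im=env.camera("scene");p=env.observe()["position"]
m=near("scene","trim",proj("scene",[p])[0]);print(m.sum())
q=proj("scene",box(p[0],p[1],A,(.022,.15,.055),p[2]-.044));print(q.round(1).tolist())
h=np.int32(np.round(((q-[230,60]+.5)*4-.5)))
c=cv2.resize(im[60:210,230:430],None,fx=4,fy=4,interpolation=cv2.INTER_CUBIC)
cc=cv2.findContours(cv2.resize(m[60:210,230:430].astype(np.uint8),None,fx=4,fy=4,interpolation=0),0,1)[0];cv2.drawContours(c,cc,-1,(255,0,0),1)
for a in h:cv2.circle(c,tuple(int(v) for v in a),3,(0,255,0),-1)
cv2.imwrite("pics/hold.png",c)
E
```

```text
time_s: 15.2
position: [0.5896, 0.125, 0.2121]
tcp_rot: [1.243, 1.187, -1.245]
contact_force: [-0.3, -0.3, -3.5]
finger_gap: 0.246
t 15.2 jig 0.0138 -0.0019 z 0.2121 F [-0.3 -0.3 -3.5] gap 0.246 tooly [ 0.999 -0.047 -0.001] q6 0.14
([15.21, -0.01, -0.2], -0.002, 15.2)
991
[[302.9, 195.6], [363.2, 217.6], [298.4, 201.7], [359.3, 224.4], [302.6, 178.3], [365.4, 200.4], [297.9, 184.5], [361.4, 207.3]]
```

View pics/hold.png

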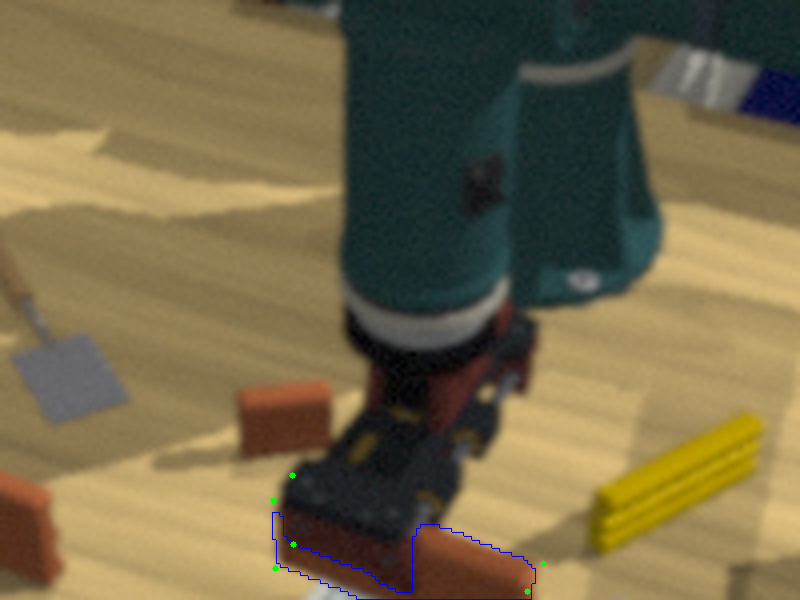

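The held trim matches the predicted outline within about 2 mm. I'll shift +3.5 mm in jig y, lower it and check before contact.

```bash
python3 -m inch '1 0 -0.35 0;3 0 -0.35 0;5 0 -0.35 0;7 0 -0.35 0;9 0 -0.35 0;11 0 -0.35 0;12.5 0 -0.35 0;13.5 0 -0.35 0;14.2 0 -0.35 0;14.6 0 -0.35 0;14.8 0 -0.35 0;14.8 0 -0.35 0'
python3 - <<'E'
from h import *
st();print(row(W(.0135,.0015,.059),A))
E
```

```text
time_s: 16.5
position: [0.5902, 0.13, 0.0649]
tcp_rot: [1.243, 1.187, -1.243]
contact_force: [-0.6, 0.2, -4.0]
finger_gap: 0.244
t 16.5 jig 0.0141 0.0031 z 0.0649 F [-0.6  0.2 -4. ] gap 0.244 tooly [ 0.999 -0.046  0.001] q6 0.15
([0.59, -0.06, 0.16], -0.0, 0.6)
```

```bash
python3 -m inch '0.2 0 0.1 0;0.35 0 0.1 0;0.5 0 0.1 0;0.6 0 0.1 0;0.6 0 0.1 0'
python3 - <<'E'
from h import *
st()
E
```

```text
time_s: 17.0
position: [0.59, 0.129, 0.0592]
tcp_rot: [1.243, 1.187, -1.243]
contact_force: [-1.2, -0.6, 2.3]
finger_gap: 0.249
t 17.0 jig 0.014 0.0021 z 0.0592 F [-1.2 -0.6  2.3] gap 0.249 tooly [ 0.999 -0.046  0.   ] q6 0.15
```

Fz went from −4 to +2.3 N, so the trim is on the floor. Releasing.

```bash
python3 -m inch '0 0 0 0;0 0 0 0;0 0 0 0;0 0 0 0;0 0 0 0;-2 0 0 0;-5 0 0 0;-9 0 0 0;-13 0 0 0;-14 0 0 0;-14 0 0 0' 4.2
python3 - <<'E'
from h import *
st();print(row(W(-.0415,-.0003,.2),A),row(W(-.0415,-.0003,.098),A))
im=env.camera("scene");c=cv2.resize(im[175:335,250:430],None,fx=4,fy=3.7,interpolation=cv2.INTER_CUBIC)
cv2.imwrite("pics/placed.png",c)
E
```

```text
time_s: 18.1
position: [0.5912, 0.1291, 0.2007]
tcp_rot: [1.245, 1.184, -1.24]
contact_force: [-0.2, -0.6, 0.1]
finger_gap: 0.476
t 18.1 jig 0.0152 0.0022 z 0.2007 F [-0.2 -0.6  0.1] gap 0.476 tooly [ 0.999 -0.046  0.004] q6 0.15
([0.04, -5.67, 0.25], -0.0, 5.7) ([10.24, -5.71, 0.26], -0.0, 11.7)
```

View pics/placed.png

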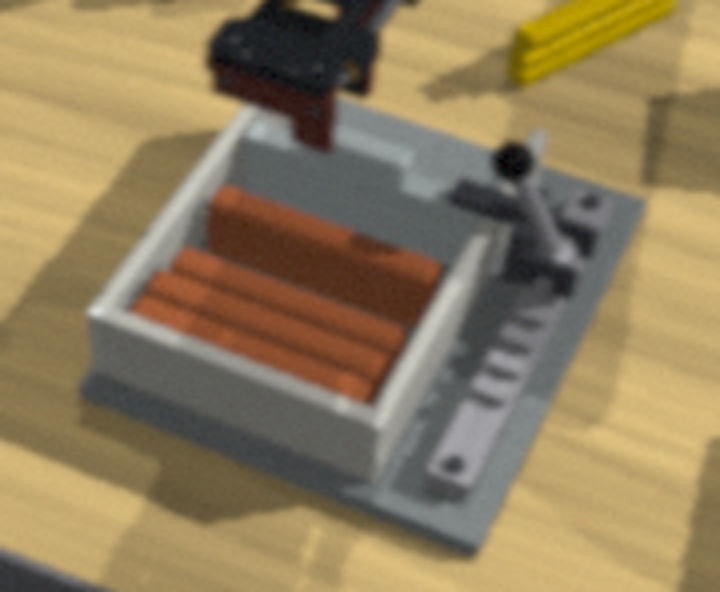

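The trim stands upright at (325,240), in line between the row and the fence, and the lever is free at (515,160). Now I'll grip the fence again.

```bash
python3 -m inch '0 -3 0.25 0;0 -5.7 0.25 0;0 -5.7 0.25 0;3 -5.7 0.25 0;6.5 -5.7 0.25 0;9 -5.7 0.25 0;10.2 -5.7 0.25 0;10.2 -5.7 0.25 0' && python3 -m inch '0 0 0 0;0 0 0 0;0 0 0 0;0 0 0 0;0 0 0 0' 0 25 && python3 -m inch '0 0.4 0 0;0 0.9 0 0;0 1.4 0 0;0 1.9 0 0;0 2.4 0 0;0 2.9 0 0;0 3.4 0 0;0 3.9 0 0;0 4.4 0 0;0 4.9 0 0;0 5.4 0 0;0 5.8 0 0;0 6.1 0 0;0 6.4 0 0;0 6.6 0 0;0 6.6 0 0'
python3 - <<'E'
from h import *
st()
E
```

```text
time_s: 18.95
position: [0.5312, 0.1288, 0.0941]
tcp_rot: [1.24, 1.19, -1.247]
contact_force: [-0.6, 0.3, 0.0]
finger_gap: 0.478
time_s: 19.45
position: [0.5338, 0.1292, 0.0978]
tcp_rot: [1.244, 1.186, -1.241]
contact_force: [1.2, -0.6, 6.3]
finger_gap: 0.199
time_s: 21.05
position: [0.5989, 0.1262, 0.0978]
tcp_rot: [1.244, 1.187, -1.242]
contact_force: [-2.1, 0.0, 8.1]
finger_gap: 0.197
t 21.05 jig 0.0231 -0.0003 z 0.0978 F [-2.1  0.   8.1] gap 0.197 tooly [ 0.999 -0.046  0.001] q6 0.14
```

```bash
python3 -m inch '0 0.1 0 0;0 0.2 0 0;0 0.3 0 0;0 0.4 0 0;0 0.5 0 0;0 0.5 0 0;0 0.5 0 0';python3 - <<'E'
from h import *
st()
E
```

```text
time_s: 21.75
position: [0.6037, 0.126, 0.0978]
tcp_rot: [1.243, 1.187, -1.242]
contact_force: [-2.9, -0.0, 7.5]
finger_gap: 0.202
t 21.75 jig 0.0278 -0.0003 z 0.0978 F [-2.9 -0.   7.5] gap 0.202 tooly [ 0.999 -0.046  0.   ] q6 0.14
```

```bash
python3 -m inch '0 0.1 0 0;0 0.15 0 0;0 0.2 0 0;0 0.2 0 0';python3 - <<'E'
from h import *
st()
E
```

```text
time_s: 22.15
position: [0.6048, 0.1259, 0.0978]
tcp_rot: [1.243, 1.188, -1.244]
contact_force: [-6.6, 0.6, 10.2]
finger_gap: 0.208
t 22.15 jig 0.0289 -0.0003 z 0.0978 F [-6.6  0.6 10.2] gap 0.208 tooly [ 0.999 -0.046 -0.001] q6 0.14
```

```bash
python3 -m inch '0 0.05 0 0;0 0.1 0 0;0 0.1 0 0';python3 - <<'E'
from h import *
st()
E
```

```text
time_s: 22.45
position: [0.6052, 0.1259, 0.0978]
tcp_rot: [1.242, 1.189, -1.244]
contact_force: [-6.8, 0.4, 10.9]
finger_gap: 0.203
t 22.45 jig 0.0294 -0.0003 z 0.0978 F [-6.8  0.4 10.9] gap 0.203 tooly [ 0.999 -0.046 -0.002] q6 0.14
```

Snug: force is rising at grip x = 0.029, which gives a fence value of about 0.022. I'll release and go to the knob's inner side.

```bash
python3 -m inch '0 0 0 0;0 0 0 0;0 0 0 0;-4 0 0 0;-8 0 0 0;-10 0 0 0;-10 0 0 0' 4.2 && python3 -m inch '0 0 -2 0;0 0 -4 0;0 0 -5.8 0;0 0 -5.8 0;3 0 -5.8 0;6 0 -5.8 0;6.8 0 -5.8 0;6.8 0 -5.8 0' 0
python3 - <<'E'
from h import *
st();print(row(W(.0295,.162,.13),A))
E
```

```text
time_s: 23.15
position: [0.6092, 0.1259, 0.2001]
tcp_rot: [1.247, 1.183, -1.238]
contact_force: [-0.3, -0.1, -0.7]
finger_gap: 0.478
time_s: 23.95
position: [0.608, 0.1829, 0.1269]
tcp_rot: [1.24, 1.189, -1.247]
contact_force: [-0.0, 0.5, 0.2]
finger_gap: 0.009
t 23.95 jig 0.0295 0.0567 z 0.1269 F [-0.   0.5  0.2] gap 0.009 tooly [ 0.999 -0.046 -0.004] q6 0.23
([-0.32, -0.01, -10.53], -0.0, 10.5)
```

```bash
python3 -m inch '0 0 -1 0;0 0 -2 0;0 0 -3 0;0 0 -4 0;0 0 -5 0;0 0 -6 0;0 0 -7 0;0 0 -8 0;0 0 -9 0;0 0 -9.6 0;0 0 -10 0;0 0 -10.3 0;0 0 -10.3 0'
python3 - <<'E'
from h import *
st()
E
```

```text
time_s: 25.25
position: [0.614, 0.2859, 0.1286]
tcp_rot: [1.242, 1.187, -1.244]
contact_force: [-0.4, -3.7, 0.9]
finger_gap: 0.006
t 25.25 jig 0.0308 0.1599 z 0.1286 F [-0.4 -3.7  0.9] gap 0.006 tooly [ 0.999 -0.046 -0.   ] q6 0.38
```

```bash
python3 -m inch '0 0 -0.2 0;0 0 -0.4 0;0 0 -0.6 0;0 0 -0.8 0;0 0 -0.8 0'
python3 - <<'E'
from h import *
st()
E
```

```text
time_s: 25.75
position: [0.614, 0.2876, 0.1283]
tcp_rot: [1.233, 1.181, -1.25]
contact_force: [-0.3, -22.5, 3.6]
finger_gap: 0.005
t 25.75 jig 0.0307 0.1616 z 0.1283 F [ -0.3 -22.5   3.6] gap 0.005 tooly [ 0.999 -0.046 -0.002] q6 0.39
```

The lever hit its locked stop (22 N at y = 0.162, predicted 0.162). I'll retreat and check.

```bash
python3 -m inch '0 0 2 0;-4 0 2 0;-9 0 3 0;-12 -5 8 0;-12 -10 13 0;-12 -15 25 0;-12 -15 25 0;-12 -15 25 0;-12 -15 25 0;-12 -15 25 0'
python3 - <<'E'
from h import *
st()
im=env.camera("scene");a=cv2.resize(im[175:335,250:430],None,fx=4,fy=3.7,interpolation=cv2.INTER_CUBIC)
def mk(x,y,z):
    q=proj("scene",[W(x,y,z)])[0];cv2.circle(a,(int((q[0]+.5-250)*4),int((q[1]+.5-175)*3.7)),3,(0,255,0),-1)
mk(.0300,.185,.1185)
for s in(-1,1):
  for x in(.038,.060):mk(x,s*.075,.071)
cv2.imwrite("pics/end.png",a)
env.camera("top");print("knob top",env.outline_of("top","cam_knob")[0]["at"],proj("top",[W(.03,.185,.1185)]))
for t,uv,s,p0 in(("tall_trim",(466,187),(.022,.15,.08),(.5231,-.2298)),("long_trim",(452,146),(.022,.2,.055),(.6151,-.2059))):
    print(t,fit([("top",near("top",t,uv))],s,[*p0,0.]))
E
```

```text
time_s: 26.75
position: [0.4517, 0.0499, 0.2491]
tcp_rot: [1.247, 1.185, -1.245]
contact_force: [-0.2, -0.1, -0.1]
finger_gap: 0.004
t 26.75 jig -0.1205 -0.0833 z 0.2491 F [-0.2 -0.1 -0.1] gap 0.004 tooly [ 0.999 -0.05   0.001] q6 0.01
knob top [211.7, 140.5] [[196.29084379 137.32115418]]
tall_trim (array([ 0.52374891, -0.22895853, -0.02528623]), np.float64(-0.8914714494875549))
long_trim (array([ 0.61522988, -0.20536146, -0.0215776 ]), np.float64(-0.8527987897125567))
```

View pics/end.png

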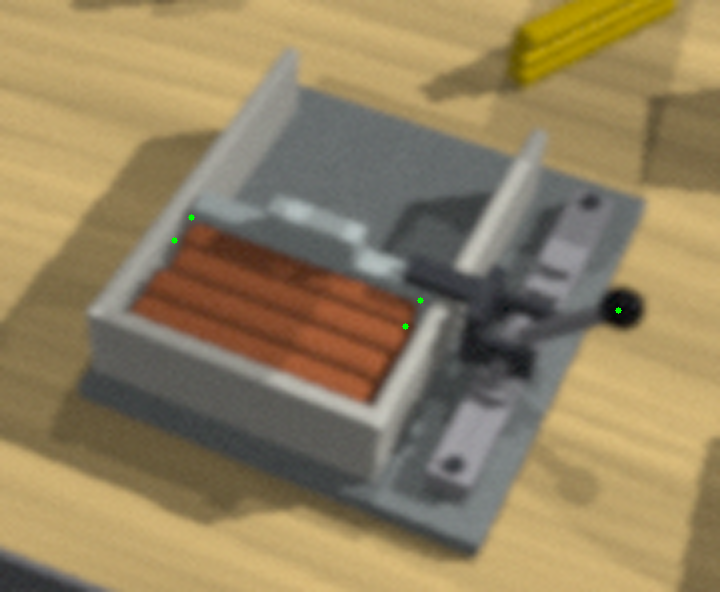

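The view shows four trims snug and level below the rim, with the fence behind them at (320,220). The knob at (620,308) sits on the predicted locked point. Handing in.

```bash
python3 -c "
from bench import env
env.finish_job();print(env.observe()['time_s'])"
```

```text
the job is handed in; nothing more can be done
the job is handed in; nothing more can be done
```

I carried out the whole job in order and handed it in at about 27 s of the 72 s allowed; no verdict is reported. I flipped the lever free and slid the fence back about 91 mm. The correct-size trim then went onto the jig floor, I closed the fence on the row, and I flipped the lever back to locked.

**Last checks:**
- **Trims:** the final scene picture shows four trims side by side, level and below the rim, with the fence against them.
- **Fence:** the tab stopped 20 mm behind where it started, so the fence is at about 0.022. The push force had risen to about 7 N there.
- **Lever:** it met its stop at about 22 N, at the predicted place. In the final scene picture the knob sits on the predicted locked point.
- **Taller and longer trims:** both are within about 1 mm of where they started.
- **Gripper:** it is clear of everything, with forces near zero.

**Disagreements:**
- The network's knob position in the last top picture was about 15 px off the prediction, because its outline takes in the lever bar. I relied on the scene picture and the force at the stop instead.
- My jig frame was about 1 to 2 mm off the fence position given in the task.

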